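Weigh the next batch of tubs

ROBOT

A 6-joint arm with a two-finger parallel gripper is mounted at the origin on the work surface. World frame = base frame: x ahead of the robot, y to its left, z up, the work surface at z = 0. Lengths are in m, angles in rad, forces in N, time in s.
With the tool pointing down it reaches from about 0.275 to 0.825 m from the base axis. Payload 5.2 kg.
Tool frame: the origin (TCP) lies at the very end of the fingers, on their centre line; the grasp point (between the pads) lies 19 mm behind it; z points along the fingers, y is the line along which they close (so a half turn about z gives the same grasp; the last joint's range is limited). The gripper opens to 93 mm and grips with 3 to 60 N. Pads are 15 mm wide; open, the fingers measure 128 mm over their backs; the gripper's body (75 mm by 188 mm) begins 65 mm behind the grasp point.
Start: joints at [1.104, 0.259, 1.535, -0, 1.348, -0.203], TCP at [0.143, 0.531, 0.219] pointing down, gripper open.
Joint ranges: [-3.14, 3.14], [-0.91, 2.08], [0.19, 2.58], [-1.22, 4.36], [0.22, 2.71], [-3.12, 3.12]. Speed limits (rad/s): [2.57, 2.57, 3.14, 3.14, 3.14, 3.14].

INTERFACE

Orientations are given as a rotation vector (axis times angle).
In Python, from station import monitor, imaging, arm gives the robot as it stands.
- The arm moves only by the tool arm_command, never from a script. Its argument "series" is a list of rows, each a list of 4 numbers: the shift along the tool's x, y, z in m, then the turn about the tool's z in rad. A call has 1 to 10 rows; each row shifts and turns the commanded pose from where the row before left it, along the tool's axes as they then stand; what a row does not reach is not made up. A row lasts 1/8 s, in which the tool goes at most 62.5 mm and 10.7 degrees, less where a joint would pass 70% of its speed; a pose out of reach is approached as far as the arm can. A call is refused whole if a number of a shift passes 0.0625 or a number of a turn 0.188, either way. A call with a gripper value outside its range is refused whole. "gripper" is the opening, from 0 (shut) to 1 (fully open), set as the call begins (left out, the last holds). The fingers move at their own pace and stop on an object; "squeeze" is the grip in N (left out, the last holds). Time passes only in rows, so rows that do not move let the fingers close. It gives the time, the measured TCP pose, the force, the opening and the grip force at its end, in the units of the state.
- monitor.get_state(): the state, without advancing time (a new reading comes with each control period).
- imaging.read_camera(name): name is "scene" or "side" or "wrist"; returns the picture (480x640x3 uint8, blue, green, red); there is no depth.
- imaging.camera_info(name): a dict with "fx", "fy", "cx", "cy" (pixels), "R" (3x3) and "t" (3): a world point X has camera coordinates R X + t. Camera axes: x right, y down, z forward; pixel columns grow to the right and rows downward; lengths in m; the calibration is good to about 2 mm. A picture is of the moment at which its call begins: read the wrist's pose just before it. camera_info takes no time and is no camera call; for the wrist camera it gives the pose at the moment of the call.
- arm.hand_in(): hands the job in; it is judged then, once.
The state is a dict: "time": time; "q": joint angles; "qd": joint speeds; "effort": joint torques, N m; "tool_pos": TCP position; "orientation": TCP orientation; "force": force on the tool from outside, world axes, zero at the start; "ft_torque": the same for the moment, N m; "gripper_width": finger opening in m; "grip_force": force on a finger pad.
Only numpy, scipy, OpenCV 4.12 (cv2) and the standard library are available. Lean on these libraries where they do the work, as an engineer would, in place of code of your own. Each camera call takes 0.05 s, during which the arm holds its last target. There are 200 camera calls.

TASK

Open the glass door of the scale wide, move the tub that is already weighed from the pan to the steel delivery tray, and stand all the waiting tubs from the counter upright on the weighing pan, keeping the door open while you load. Then shut the door completely, press the wide button fully down and let it spring back; never press it while the door is open, do not press the narrow button, and leave the other things on the counter where they are.

Things in the scene. Friction and masses are not known exactly. Their poses are not given: they have to be found in the camera images.
- scale: white batch scale, fixed to the counter. Origin on the counter under the pan's centre; x from its glass door to its rear housing, y along its width (away from the hinge). Fixed glass ends at y = -140 and +140 mm, 108 mm tall; housing 100 mm tall from x = 105 to 215, with a display to 175 mm tall at y -140 to -40, x 175 to 215. Open at the top. The shut door is at x = -90
- scale_pan (a point): centre of the top of the steel weighing pan, 30 mm above the counter; same axes as the scale. The pan is 130 mm (x) by 250 mm (y); the base around it is 2 mm lower
- gate (a joint): glass door at the scale's front, rad: 0 shut, grows as it swings outward (anticlockwise seen from above), up to 1.75; it stays where it is left (hinge friction 0.05 N m). Panel 265 mm wide, 6 mm thick, from 36 to 161 mm above the counter; clear glass with a thin steel frame
- gate_handle (a point): on the axis of the door's handle, an upright round steel bar 12 mm thick, 45 mm in front of the glass and 243 mm along the door from the hinge. The bar runs from 70 to 175 mm above the counter, this point is at 145 mm; stand-offs to the glass at 86 and 119 mm, above 125 mm it is free all round. Axes turn with the door: y along it away from the hinge, x towards the scale when shut, z up
- gate_hinge (a point): on the door's upright hinge axis, at the handle point's height; axes as the handle's
- start (a joint): the WIDE push button, steel, 36 mm across, on top of the scale's rear housing: 0 up, 0.008 m fully down (takes 5 N), springs back
- start_top (a point): centre of the top of the wide button, about 122 mm above the counter when up; pressed straight down
- zero (a joint): the NARROW push button, steel, 20 mm across, 80 mm along the housing from the wide one, towards the hinge end: 0 up, 0.006 m down. Not to be pressed
- zero_top (a point): centre of the top of the narrow button
- tray: shallow steel delivery tray fixed on the counter, 170 mm (own x) by 210 mm (own y), walls 18 mm tall and 4 mm thick, floor 4 mm thick; origin under its centre
- tub_done_mid (a point): the tub that has already been weighed and stands on the pan at the start: round lidded white tub, 60 mm tall, 62 mm across its kraft-brown lid (the top 11 mm), 56 mm across the body below, about 160 g; this point is at its centre, half-way up (30 mm)
- tub_1_mid (a point): a waiting tub, on the counter at the start, the same size and look as the weighed one (60 mm tall, lid 62 mm across); point at its centre, 30 mm up. May be absent
- tub_2_mid (a point): a waiting tub, on the counter at the start, the same size and look as the weighed one (60 mm tall, lid 62 mm across); point at its centre, 30 mm up. May be absent
- tub_3_mid (a point): a waiting tub, on the counter at the start, the same size and look as the weighed one (60 mm tall, lid 62 mm across); point at its centre, 30 mm up. May be absent
- tub_4_mid (a point): a waiting tub, on the counter at the start, the same size and look as the weighed one (60 mm tall, lid 62 mm across); point at its centre, 30 mm up. May be absent
- steel_cup: bystander: open steel cup, 64 mm across, 70 mm tall; origin under its centre
- spoon: bystander: spoon 170 mm long lying flat, black handle; origin under its middle, x along it to the bowl
- jar: bystander: amber glass jar with steel cap, 76 mm across, 100 mm tall; origin under its centre
- foam_stack: bystander: stack of white foam tubs, 90 x 130 x 126 mm; origin under its centre
- spare_lid: bystander: round steel well lid, 150 mm across, with a knob, 35 mm tall; origin under its centre
There are look-alikes about, which are no part of the job. What is shaped like the part that bears tub_4_mid but green is not meant. What is shaped like the part that bears tub_1_mid but turquoise is not meant.

How it is judged:
On the way, in this order (a step that is already met when the one before it is completed fails the run):
1. the scale's door is open wide (more than 1.2 rad) (value of joint gate above 1.2 rad), for 0.2 s.
2. with the door open, the weighed tub stands in the delivery tray and every waiting tub stands on the pan (value of joint gate above 0.4 rad and x of tub_done_mid in the frame of tray between -0.055 and 0.055 m and y of tub_done_mid in the frame of tray between -0.075 and 0.075 m and z of tub_done_mid in the frame of tray below 0.045 m and angle between each of tub_done_mid, tub_1_mid, tub_2_mid, tub_3_mid, tub_4_mid's own z axis and vertical below 0.12 rad and x of tub_1_mid in the frame of scale_pan between -0.045 and 0.045 m and y of tub_1_mid in the frame of scale_pan between -0.106 and 0.106 m and z of tub_1_mid in the frame of scale_pan between 0.02 and 0.04 m and x of tub_2_mid in the frame of scale_pan between -0.045 and 0.045 m and y of tub_2_mid in the frame of scale_pan between -0.106 and 0.106 m and z of tub_2_mid in the frame of scale_pan between 0.02 and 0.04 m and x of tub_3_mid in the frame of scale_pan between -0.045 and 0.045 m and y of tub_3_mid in the frame of scale_pan between -0.106 and 0.106 m and z of tub_3_mid in the frame of scale_pan between 0.02 and 0.04 m and x of tub_4_mid in the frame of scale_pan between -0.045 and 0.045 m and y of tub_4_mid in the frame of scale_pan between -0.106 and 0.106 m and z of tub_4_mid in the frame of scale_pan between 0.02 and 0.04 m), for 0.2 s.
3. the door is shut (value of joint gate below 0.05 rad), for 0.2 s.
4. the wide button is pressed fully down (at least 6.8 of 8 mm) with the door shut and all the waiting tubs on the pan (value of joint start above 0.0068 m and value of joint gate below 0.05 rad and x of tub_1_mid in the frame of scale_pan between -0.045 and 0.045 m and y of tub_1_mid in the frame of scale_pan between -0.106 and 0.106 m and z of tub_1_mid in the frame of scale_pan between 0.02 and 0.04 m and angle between each of tub_1_mid, tub_2_mid, tub_3_mid, tub_4_mid's own z axis and vertical below 0.12 rad and x of tub_2_mid in the frame of scale_pan between -0.045 and 0.045 m and y of tub_2_mid in the frame of scale_pan between -0.106 and 0.106 m and z of tub_2_mid in the frame of scale_pan between 0.02 and 0.04 m and x of tub_3_mid in the frame of scale_pan between -0.045 and 0.045 m and y of tub_3_mid in the frame of scale_pan between -0.106 and 0.106 m and z of tub_3_mid in the frame of scale_pan between 0.02 and 0.04 m and x of tub_4_mid in the frame of scale_pan between -0.045 and 0.045 m and y of tub_4_mid in the frame of scale_pan between -0.106 and 0.106 m and z of tub_4_mid in the frame of scale_pan between 0.02 and 0.04 m), for 0.1 s.
5. the wide button has sprung back (value of joint start below 0.0015 m), for 0.2 s.
At the end, for the whole second after the job is handed in: The door is shut (under 0.05 rad) and the wide button is up; every waiting tub stands upright on the pan, its centre no more than 45 mm (across) and 106 mm (along) from the pan's centre; the weighed tub stands upright on the delivery tray's floor, inside its walls (value of joint gate below 0.05 rad and value of joint start below 0.0015 m and x of tub_done_mid in the frame of tray between -0.055 and 0.055 m and y of tub_done_mid in the frame of tray between -0.075 and 0.075 m and z of tub_done_mid in the frame of tray below 0.045 m and angle between each of tub_done_mid, tub_1_mid, tub_2_mid, tub_3_mid, tub_4_mid's own z axis and vertical below 0.12 rad and x of tub_1_mid in the frame of scale_pan between -0.045 and 0.045 m and y of tub_1_mid in the frame of scale_pan between -0.106 and 0.106 m and z of tub_1_mid in the frame of scale_pan between 0.02 and 0.04 m and x of tub_2_mid in the frame of scale_pan between -0.045 and 0.045 m and y of tub_2_mid in the frame of scale_pan between -0.106 and 0.106 m and z of tub_2_mid in the frame of scale_pan between 0.02 and 0.04 m and x of tub_3_mid in the frame of scale_pan between -0.045 and 0.045 m and y of tub_3_mid in the frame of scale_pan between -0.106 and 0.106 m and z of tub_3_mid in the frame of scale_pan between 0.02 and 0.04 m and x of tub_4_mid in the frame of scale_pan between -0.045 and 0.045 m and y of tub_4_mid in the frame of scale_pan between -0.106 and 0.106 m and z of tub_4_mid in the frame of scale_pan between 0.02 and 0.04 m); the robot touches nothing.
It fails at once if the wide button is pressed (beyond 4 mm) while the door is open (beyond 0.15 rad) (value of joint start above 0.004 m and value of joint gate above 0.15 rad).
It fails at once if the narrow button is pressed (beyond 3 mm) (value of joint zero above 0.003 m).
It fails at once if another thing on the counter is moved more than 4 cm (distance of any of steel_cup, spoon, jar, foam_stack, spare_lid from where it was at the start of the episode above 0.04 m).
Of tub_1, tub_2, tub_3, tub_4 only 2 to 3 are there at a start; the rules pass over those that are not, and their reading is None.
At some moment in a run one of tub_1, tub_2, tub_3, tub_4 may be knocked a few centimetres aside while the robot is not near it.
It also fails if it takes over 210 s, if anything falls off the work surface, if the arm or the gripper's body presses on something with over 40 N, if the wrist force passes 120 N, or if a joint passes its speed limit or range.

## Working session

There is one attempt and no reset: what is moved stays moved. The work goes in short steps, Python scripts to look and compute and a tool call to move; the robot and the scene stay as the last step left them, time stands still between calls to the robot, and variables do not carry over. Pictures are saved under pics/ and viewed, at most 14 in all, crops included, and the job is handed in when it is done.

Besides the shell and the picture viewer there is one more tool, called after "Emit:" as name(argument=value, ...), one argument or row to a line, values as JSON. arm_command: Moves the arm, as the interface text tells. Its arguments: {"type":"object","properties":{"series":{"type":"array","items":{"type":"array","items":{"type":"number"}}},"gripper":{"type":"number"},"squeeze":{"type":"number"}},"required":["series"]}

```bash
mkdir -p pics
cat > h.py <<'E'
import numpy as np, cv2
from station import monitor, imaging, arm
def snap(cam,name):
    info=imaging.camera_info(cam); im=imaging.read_camera(cam); cv2.imwrite('pics/'+name,im); return im,info
def px2w(info,u,v,z):
    R=np.array(info['R']);t=np.array(info['t'])
    d=R.T@np.array([(u-info['cx'])/info['fx'],(v-info['cy'])/info['fy'],1]); c=-R.T@t
    return c+d*(z-c[2])/d[2]
def w2px(info,X):
    p=np.array(info['R'])@np.array(X)+np.array(info['t']); return np.array([info['fx']*p[0]/p[2]+info['cx'],info['fy']*p[1]/p[2]+info['cy']])
E
python3 - <<'E'
from h import *
s=monitor.get_state();print(s)
for c in('scene','side'):
    im,i=snap(c,c+'0.png');print(c,i)
E
```

```text
{'time': 0.0, 'q': array([ 1.10415748e+00,  2.59322374e-01,  1.53609298e+00,  3.18062434e-06,
        1.34798052e+00, -2.02806451e-01]), 'qd': array([ 0.00066317, -0.00115587, -0.00106247, -0.00104802, -0.00012832,
        0.00031125]), 'effort': array([-1.31593075e-03, -4.37303209e+01, -2.84000391e+01,  7.17063434e-02,
        4.16610134e-02, -1.61918206e-04]), 'tool_pos': array([0.14315843, 0.53047505, 0.21782483]), 'orientation': array([-4.13148688e-01, -3.11370605e+00,  2.67318286e-03]), 'force': array([-0.50588687, -0.69599949,  0.05574633]), 'ft_torque': array([-0.00258256, -0.01574828,  0.009177  ]), 'grip_force': 0.0, 'gripper_width': 0.09328009541191734}
scene {'fx': 492.49279763443093, 'fy': 492.49279763443093, 'cx': 322.06803868451, 'cy': 247.48072884766538, 'R': array([[-0.62155491,  0.78318102,  0.01723311],
       [ 0.58879596,  0.4815695 , -0.6491611 ],
       [-0.51670959, -0.39334248, -0.76045571]]), 't': array([ 0.31352129, -0.22974744,  1.64341665])}
side {'fx': 484.2425133385509, 'fy': 484.2425133385509, 'cx': 322.06409435598226, 'cy': 243.14778483080138, 'R': array([[ 0.75132803, -0.65990283,  0.00586913],
       [-0.33619554, -0.39039592, -0.85706685],
       [ 0.56787213,  0.64196517, -0.51517178]]), 't': array([-0.39346215,  0.26130843,  1.19269848])}
```

View pics/scene0.png

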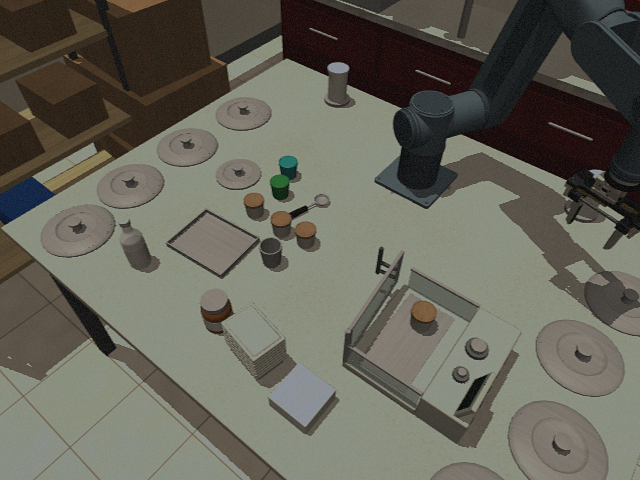

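View pics/side0.png

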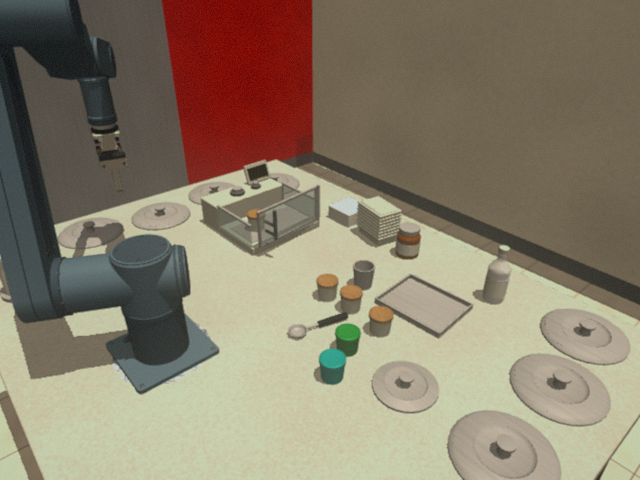

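The scene view shows three brown waiting tubs with lids near (254,200), (281,219) and (306,229). The weighed tub is at (424,311), the door handle near (379,262), the hinge end near (348,355), and the tray near (212,243). Next I'll enlarge the scale and tub regions.

Run:
```python
from h import *
im=cv2.imread('pics/scene0.png')
cv2.imwrite('pics/c1.png',cv2.resize(im[235:445,330:530],None,fx=2.85,fy=2.85,interpolation=cv2.INTER_CUBIC))
cv2.imwrite('pics/c2.png',cv2.resize(im[150:300,155:355],None,fx=4,fy=4,interpolation=cv2.INTER_CUBIC))
```

```text
(no output)
```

View pics/c1.png

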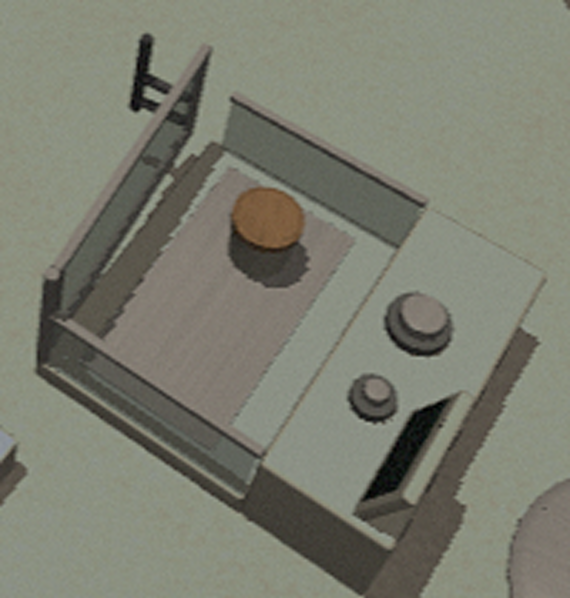

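View pics/c2.png

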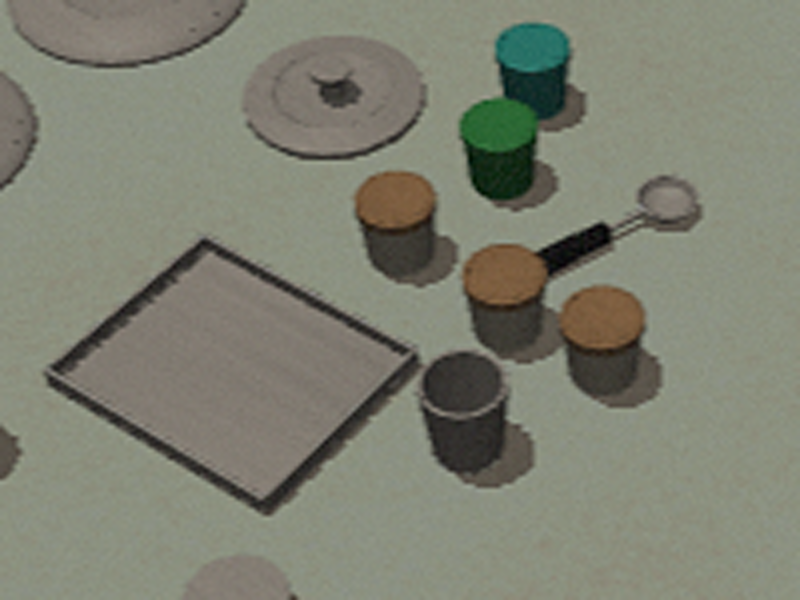

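Crop 1: handle top is at (146,40), housing top corners at (427,207), (545,273) and (265,465), the wide button at (424,313) and the narrow one at (377,388). The weighed tub's lid is at (268,217), the hinge top at (53,272) and the door's free end at (208,50). Crop 2: tub lids are at (396,200), (505,273) and (603,317), and the tray corners are clear.

Run:
```python
from h import *
i=imaging.camera_info('scene'); np.set_printoptions(precision=4,suppress=True)
A=lambda u,v,z:px2w(i,330+u/2.85-.3,235+v/2.85-.3,z)
B=lambda u,v,z:px2w(i,155+u/4-.4,150+v/4-.4,z)
P={'hous+':A(427,207,.1),'housrear+':A(545,273,.1),'hous-':A(265,465,.1),'wide':A(424,313,.122),'narrow':A(377,388,.12),
'handle':A(146,40,.175),'hinge':A(53,272,.161),'dend':A(208,50,.161),'done':A(268,217,.09),
't1':B(396,200,.06),'t2':B(505,273,.06),'t3':B(603,317,.06),'cup':B(463,382,.07),
'tr':[B(*c,.018) for c in((205,239),(417,353),(267,512),(48,376))],'spoonhandle':B(575,248,.01),'bowl':B(667,200,.01)}
for k,v in P.items():print(k,v if k!='tr' else '\n%s mean %s'%(np.array(v),np.mean(v,0)))
a,b,c=P['hous+'],P['housrear+'],P['hous-']
y=(a-c);print('len',np.hypot(*y[:2]),np.hypot(*(b-a)[:2]));
yaw=np.arctan2(-y[0],y[1]);print('yaw scale',yaw, 'from side',np.arctan2(*(b-a)[1::-1]))
m=(a+c)/2;X=np.array([np.cos(yaw),np.sin(yaw)]);Y=np.array([-X[1],X[0]]);o=m[:2]-.105*X;print('origin',o)
for k,v in P.items():
  if k!='tr':print(k,'in scale',(v[:2]-o)@X,(v[:2]-o)@Y)
```

```text
hous+ [0.4108 0.4108 0.1   ]
housrear+ [0.4084 0.5162 0.1   ]
hous- [0.696  0.4216 0.1   ]
wide [0.5201 0.4567 0.122 ]
narrow [0.5996 0.4582 0.12  ]
handle [0.4656 0.1501 0.175 ]
hinge [0.6942 0.2202 0.161 ]
dend [0.43  0.193 0.161]
done [0.4984 0.3085 0.09  ]
t1 [ 0.458  -0.3007  0.06  ]
t2 [ 0.4631 -0.1872  0.06  ]
t3 [ 0.4514 -0.1043  0.06  ]
cup [ 0.5658 -0.1339  0.07  ]
tr 
[[ 0.5525 -0.4166  0.018 ]
 [ 0.5352 -0.2114  0.018 ]
 [ 0.7054 -0.1909  0.018 ]
 [ 0.7189 -0.4008  0.018 ]] mean [ 0.628  -0.3049  0.018 ]
spoonhandle [ 0.3743 -0.197   0.01  ]
bowl [ 0.2876 -0.1752  0.01  ]
len 0.2853222587080256 0.10547434290671648
yaw scale 1.6088162665877435 from side 1.5939296918238395
origin [0.5574 0.3113]
hous+ in scale 0.10500000000000005 0.14266112935401268
housrear+ in scale 0.21046265603227438 0.14109103565559664
hous- in scale 0.10500000000000008 -0.1426611293540129
wide in scale 0.1467606710960468 0.031768350964127154
narrow in scale 0.14520985841937473 -0.04776948037892101
handle in scale -0.15754425536722816 0.0978385933501668
hinge in scale -0.0961671297816087 -0.13325663911406496
dend in scale -0.11336134724412662 0.13182289666722136
done in scale -0.0004819165717309987 0.059024651023522355
t1 in scale -0.6077728346136692 0.1225364908258697
t2 in scale -0.49447066492837305 0.11317642233920747
t3 in scale -0.4112617563351249 0.1217297714715849
cup in scale -0.44515534766065146 0.008509376226911966
spoonhandle in scale -0.5009034345954103 0.20231179474404073
bowl in scale -0.4758546845556141 0.2881061364372892
```

```bash
cat >> h.py <<'E'
def pose():
    from scipy.spatial.transform import Rotation as Ro
    s=monitor.get_state();R=Ro.from_rotvec(s['orientation']).as_matrix()
    return np.array(s['tool_pos']),np.arctan2(R[1,1],R[0,1]),s
def plan(targets,start=None):
    """targets: [x,y,z,heading(closing line, mod pi near)]; prints rows (shift then turn)"""
    p,h,s=pose() if start is None else (np.array(start[:3]),start[3],None)
    print('at',p.round(4),round(h,3))
    for T in targets:
        d=np.array(T[:3])-p; dh=T[3]-h
        n=int(np.ceil(max(np.abs(d).max()/.052,np.linalg.norm(d)/.06,abs(dh)/.18,1)))
        rows=[]
        for k in range(n):
            c,sn=np.cos(h),np.sin(h); Y=np.array([c,sn]);X=np.array([-sn,c])  # tool z down
            X=np.array([Y[1]*-1,Y[0]]); 
            rows.append([round(float(v),4) for v in(d[:2]/n@X,d[:2]/n@Y,-d[2]/n,-dh/n)]); h+=dh/n
        p=p+d; print(n,rows)
E
python3 - <<'E'
from h import *
plan([[.466,.15,.25,0.0]])
E
```

```text
at [0.1432 0.5306 0.2179] 1.307
9 [[-0.0457, -0.0315, -0.0036, 0.1452], [-0.0497, -0.0245, -0.0036, 0.1452], [-0.0528, -0.0171, -0.0036, 0.1452], [-0.0547, -0.0093, -0.0036, 0.1452], [-0.0554, -0.0013, -0.0036, 0.1452], [-0.055, 0.0068, -0.0036, 0.1452], [-0.0535, 0.0147, -0.0036, 0.1452], [-0.0508, 0.0223, -0.0036, 0.1452], [-0.047, 0.0294, -0.0036, 0.1452]]
```

Emit:
arm_command(
  series=[
    [-0.0457, -0.0315, -0.0036, 0.145],
    [-0.05, -0.0245, -0.0036, 0.145],
    [-0.053, -0.017, -0.0036, 0.145],
    [-0.055, -0.009, -0.0036, 0.145],
    [-0.055, -0.001, -0.0036, 0.145],
    [-0.055, 0.007, -0.0036, 0.145],
    [-0.0535, 0.0147, -0.0036, 0.145],
    [-0.051, 0.0223, -0.0036, 0.145],
    [-0.047, 0.0294, -0.0036, 0.145],
    [0, 0, 0, 0],
  ],
  gripper=1,
)

```text
time: 1.35
tool_pos: [0.4699, 0.148, 0.2506]
orientation: [2.226, 2.217, -0.001]
force: [-1.1, -0.5, -0.4]
gripper_width: 0.0928
grip_force: 0.0
```

Run:
```python
from h import *
p,h,s=pose();print(p,h)
im,i=snap('wrist','w1.png');print(i)
```

```text
[0.46986939 0.14798909 0.25059878] -0.004043763150335117
{'fx': 374.8678545217051, 'fy': 374.8678545217051, 'cx': 314.90997286592443, 'cy': 245.94434916352833, 'R': array([[ 9.99996308e-01, -2.65985057e-03, -5.56302250e-04],
       [-2.40424843e-03, -9.61426603e-01,  2.75051097e-01],
       [-1.26643860e-03, -2.75048744e-01, -9.61429449e-01]]), 't': array([-0.4690312 ,  0.1024321 ,  0.46221913])}
```

View pics/w1.png

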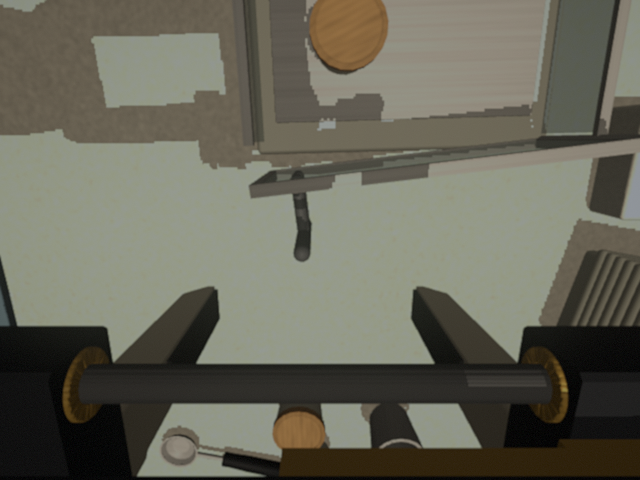

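The wrist view shows the handle bar's top at (302,254), with the door slightly ajar behind it.

Run:
```python
from h import *
i=imaging.camera_info('wrist')
print(px2w(i,302,254,.175),px2w(i,252,187,.161),px2w(i,347,28,.09))
```

```text
[0.45918294 0.15152392 0.175     ] [0.42523289 0.19461252 0.161     ] [0.49249466 0.30865419 0.09      ]
```

Emit:
arm_command(
  series=[
    [0.0035, -0.009, 0.03, 0],
    [0, 0, 0.045, 0],
    [0, 0, 0.043, 0],
    [0, 0, 0, 0],
    [0, 0, 0, 0],
  ],
)

```text
time: 2.02
tool_pos: [0.4591, 0.1553, 0.1344]
orientation: [2.217, 2.225, 0.002]
force: [0.6, -0.4, 0.5]
gripper_width: 0.0929
grip_force: 0.0
```

Emit:
arm_command(
  series=[
    [0, 0, 0, 0],
    [0, 0, 0, 0],
    [0, 0, 0, 0],
    [0, 0, 0, 0],
    [0, 0, 0, 0],
    [0, 0, 0, 0],
    [0, 0, 0, 0],
    [0, 0, 0, 0],
  ],
  gripper=0,
  squeeze=8,
)

```text
time: 3.02
tool_pos: [0.4587, 0.1545, 0.133]
orientation: [-2.219, -2.224, 0.0]
force: [1.0, -0.2, -0.4]
gripper_width: 0.0175
grip_force: 0.0
```

Run:
```python
from h import *
p,h,s=pose();print(p,h,s['gripper_width'],s['grip_force'],s['force'])
H=np.array([.692,.223]);r=np.hypot(*(p[:2]-H));a=np.arctan2(*(p[:2]-H)[::-1])
print(r,a)
T=[]
for k in range(1,17):
    b=a+k*.09; T.append([*(H+r*np.array([np.cos(b),np.sin(b)])),p[2],h+k*.09])
plan(T)
```

```text
[0.45871348 0.1544715  0.13300211] 0.0020236914482712532 0.017531656694178513 0.0 [ 0.96603199 -0.19347194 -0.44102409]
0.24314348437472846 -2.8558772931426817
at [0.4587 0.1545 0.133 ] 0.002
1 [[-0.0207, 0.0071, -0.0, -0.09]]
1 [[-0.0207, 0.0071, -0.0, -0.09]]
1 [[-0.0207, 0.0071, -0.0, -0.09]]
1 [[-0.0207, 0.0071, -0.0, -0.09]]
1 [[-0.0207, 0.0071, -0.0, -0.09]]
1 [[-0.0207, 0.0071, -0.0, -0.09]]
1 [[-0.0207, 0.0071, -0.0, -0.09]]
1 [[-0.0207, 0.0071, -0.0, -0.09]]
1 [[-0.0207, 0.0071, -0.0, -0.09]]
1 [[-0.0207, 0.0071, -0.0, -0.09]]
1 [[-0.0207, 0.0071, -0.0, -0.09]]
1 [[-0.0207, 0.0071, -0.0, -0.09]]
1 [[-0.0207, 0.0071, -0.0, -0.09]]
1 [[-0.0207, 0.0071, -0.0, -0.09]]
1 [[-0.0207, 0.0071, -0.0, -0.09]]
1 [[-0.0207, 0.0071, -0.0, -0.09]]
```

Emit:
arm_command(
  series=[
    [0, 0, 0, 0],
    [0, 0, 0, 0],
    [0, 0, 0, 0],
  ],
)

```text
time: 3.4
tool_pos: [0.4604, 0.1548, 0.1332]
orientation: [2.218, 2.222, 0.005]
force: [4.9, 1.6, -3.2]
gripper_width: 0.0118
grip_force: 8.0
```

Emit:
arm_command(
  series=[
    [-0.0207, 0.0071, 0, -0.09],
    [-0.0207, 0.0071, 0, -0.09],
    [-0.0207, 0.0071, 0, -0.09],
    [-0.0207, 0.0071, 0, -0.09],
    [-0.0207, 0.0071, 0, -0.09],
    [-0.0207, 0.0071, 0, -0.09],
    [-0.0207, 0.0071, 0, -0.09],
    [0, 0, 0, 0],
  ],
)

```text
time: 4.4
tool_pos: [0.5448, 0.0282, 0.1332]
orientation: [1.422, 2.801, -0.003]
force: [-4.1, -3.9, 4.5]
gripper_width: 0.0117
grip_force: 8.0
```

Emit:
arm_command(
  series=[
    [-0.0207, 0.0071, 0, -0.09],
    [-0.0207, 0.0071, 0, -0.09],
    [-0.0207, 0.0071, 0, -0.09],
    [-0.0207, 0.0071, 0, -0.09],
    [-0.0207, 0.0071, 0, -0.09],
    [-0.0207, 0.0071, 0, -0.09],
    [-0.0207, 0.0071, 0, -0.09],
    [-0.0207, 0.0071, 0, -0.09],
    [0, 0, 0, 0],
  ],
)

```text
time: 5.52
tool_pos: [0.7102, -0.0241, 0.1331]
orientation: [0.345, 3.119, -0.01]
force: [1.4, -13.8, 0.8]
gripper_width: 0.0119
grip_force: 8.0
```

Emit:
arm_command(
  series=[
    [0, 0, 0, 0],
    [0, 0, 0, 0],
    [0, 0, 0, 0],
    [0, 0, 0, 0],
    [0, 0, 0, 0],
    [0, 0, 0, 0],
  ],
  gripper=0.7,
)

```text
time: 6.28
tool_pos: [0.7082, -0.0191, 0.1331]
orientation: [-0.343, -3.123, -0.0]
force: [-0.2, -0.6, -0.1]
gripper_width: 0.064
grip_force: 0.0
```

Emit:
arm_command(
  series=[
    [0, 0, -0.05, 0],
    [0, 0, -0.05, 0],
    [0, 0, -0.03, 0],
    [0, 0, 0, 0],
  ],
  gripper=1,
)

```text
time: 6.78
tool_pos: [0.7096, -0.0195, 0.2667]
orientation: [0.342, 3.116, -0.001]
force: [-0.4, -0.1, -0.2]
gripper_width: 0.0926
grip_force: 0.0
```

Run:
```python
from h import *
p,h,s=pose();print(p,h)
# tub done
plan([[.495,.3085,.25,np.pi/2],[.495,.3085,.085,np.pi/2]])
snap('scene','s1.png')
```

```text
[ 0.70958086 -0.01947498  0.26665968] 1.352073478422538
at [ 0.7096 -0.0195  0.2667] 1.352
7 [[0.0401, 0.0391, 0.0024, -0.0312], [0.0388, 0.0403, 0.0024, -0.0312], [0.0376, 0.0415, 0.0024, -0.0312], [0.0363, 0.0427, 0.0024, -0.0312], [0.0349, 0.0438, 0.0024, -0.0312], [0.0335, 0.0448, 0.0024, -0.0312], [0.0321, 0.0459, 0.0024, -0.0312]]
4 [[0.0, 0.0, 0.0412, 0.0], [0.0, 0.0, 0.0412, 0.0], [0.0, 0.0, 0.0412, 0.0], [0.0, 0.0, 0.0412, 0.0]]
```

View pics/s1.png

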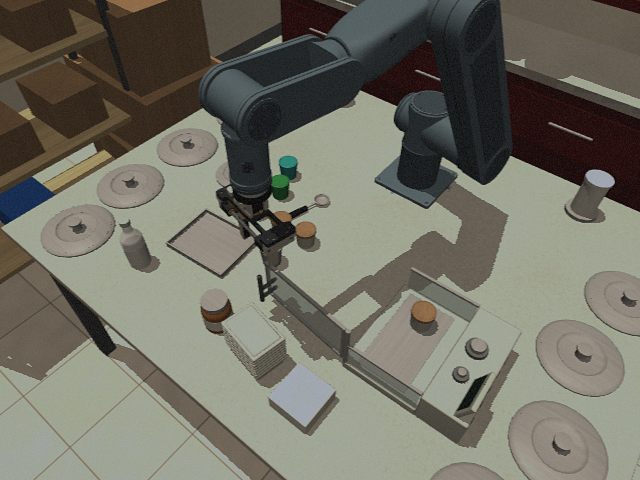

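Door is open about 1.45 rad. Next is the weighed tub.

Emit:
arm_command(
  series=[
    [0.0401, 0.0391, 0.0024, -0.031],
    [0.0388, 0.0403, 0.0024, -0.031],
    [0.0376, 0.0415, 0.0024, -0.031],
    [0.0363, 0.0427, 0.0024, -0.031],
    [0.0349, 0.0438, 0.0024, -0.031],
    [0.0335, 0.0448, 0.0024, -0.031],
    [0.0321, 0.0459, 0.0024, -0.031],
    [0, 0, 0, 0],
    [0, 0, 0, 0],
  ],
  gripper=1,
)

```text
time: 7.95
tool_pos: [0.4933, 0.3085, 0.2447]
orientation: [-0.002, -3.139, 0.002]
force: [-0.2, 0.3, 0.8]
gripper_width: 0.0935
grip_force: 0.0
```

Run:
```python
from h import *
p,h,s=pose();print(p,h)
im,i=snap('wrist','w2.png')
# orange-brown lid blob, centroid
hsv=cv2.cvtColor(im,cv2.COLOR_BGR2HSV)
m=cv2.inRange(hsv,(5,90,60),(22,255,255));n,l,st,c=cv2.connectedComponentsWithStats(m)
for k in range(1,n):
    if st[k,4]>800: print(st[k],c[k],px2w(i,*c[k],.09))
plan([[.495,.3085,.065,np.pi/2]])
```

```text
[0.49331831 0.30848126 0.24466933] 1.569610620364167
[ 282  198   68   68 3612] [315.43106312 231.3845515 ] [0.49431724 0.30887394 0.09      ]
at [0.494 0.308 0.245] 1.568
4 [[-0.0003, 0.0001, 0.045, -0.0006], [-0.0003, 0.0001, 0.045, -0.0006], [-0.0003, 0.0001, 0.045, -0.0006], [-0.0003, 0.0001, 0.045, -0.0006]]
```

View pics/w2.png

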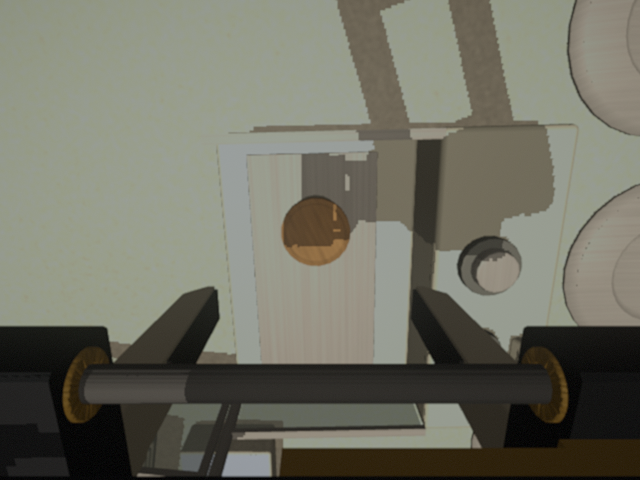

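The wrist view shows the weighed tub's lid centred at (315,231), matching the estimate. The wide button's top is at (497,270). Descending and gripping.

Emit:
arm_command(
  series=[
    [0, 0, 0.05, 0],
    [0, 0, 0.05, 0],
    [0, 0, 0.05, 0],
    [0, 0, 0.03, 0],
    [0, 0, 0, 0],
    [0, 0, 0, 0],
  ],
)

```text
time: 8.75
tool_pos: [0.4953, 0.3083, 0.0673]
orientation: [0.005, 3.14, 0.001]
force: [0.4, 0.1, 0.6]
gripper_width: 0.0931
grip_force: 0.0
```

Emit:
arm_command(
  series=[
    [0, 0, 0, 0],
    [0, 0, 0, 0],
    [0, 0, 0, 0],
    [0, 0, 0, 0],
    [0, 0, 0, 0],
    [0, 0, 0, 0],
    [0, 0, 0, 0],
  ],
  gripper=0,
  squeeze=15,
)

```text
time: 9.62
tool_pos: [0.494, 0.309, 0.0667]
orientation: [0.003, 3.141, 0.0]
force: [-0.9, -0.3, 4.8]
gripper_width: 0.0614
grip_force: 15.0
```

Emit:
arm_command(
  series=[
    [0, 0, -0.03, 0],
    [0, 0, -0.05, 0],
    [0, 0, -0.05, 0],
    [0, 0, -0.05, 0],
    [0, 0, 0, 0],
  ],
)

```text
time: 10.25
tool_pos: [0.4959, 0.3098, 0.2503]
orientation: [0.003, 3.134, 0.005]
force: [0.4, 0.1, -2.7]
gripper_width: 0.0616
grip_force: 15.0
```

Run:
```python
from h import *
i={'fx': 374.8678545217051, 'fy': 374.8678545217051, 'cx': 314.90997286592443, 'cy': 245.94434916352833}
p,h,s=pose();print(p,h,s['gripper_width'],s['grip_force'])
plan([[.625,-.303,.25,np.pi/2]])
```

```text
[0.49590282 0.30978788 0.2503174 ] 1.5691403890698188 0.0616383958409905 14.999862313270569
at [0.4959 0.3098 0.2503] 1.569
12 [[-0.0108, -0.051, 0.0, -0.0001], [-0.0108, -0.051, 0.0, -0.0001], [-0.0108, -0.0511, 0.0, -0.0001], [-0.0108, -0.0511, 0.0, -0.0001], [-0.0108, -0.0511, 0.0, -0.0001], [-0.0108, -0.0511, 0.0, -0.0001], [-0.0108, -0.0511, 0.0, -0.0001], [-0.0108, -0.0511, 0.0, -0.0001], [-0.0108, -0.0511, 0.0, -0.0001], [-0.0108, -0.0511, 0.0, -0.0001], [-0.0108, -0.0511, 0.0, -0.0001], [-0.0108, -0.0511, 0.0, -0.0001]]
```

Emit:
arm_command(
  series=[
    [-0.0105, -0.051, 0, 0],
    [-0.0105, -0.051, 0, 0],
    [-0.0105, -0.051, 0, 0],
    [-0.0105, -0.051, 0, 0],
    [-0.0105, -0.051, 0, 0],
    [-0.0105, -0.051, 0, 0],
    [-0.0105, -0.051, 0, 0],
    [-0.0105, -0.051, 0, 0],
    [-0.0105, -0.051, 0, 0],
    [-0.0105, -0.051, 0, 0],
  ],
)

```text
time: 11.5
tool_pos: [0.5972, -0.2025, 0.2434]
orientation: [-0.003, -3.138, -0.003]
force: [0.3, -0.8, -1.5]
gripper_width: 0.0613
grip_force: 15.0
```

Emit:
arm_command(
  series=[
    [-0.0105, -0.051, 0, 0],
    [-0.0105, -0.051, 0, 0],
    [0, 0, 0, 0],
    [0, 0, 0.05, 0],
    [0, 0, 0.05, 0],
    [0, 0, 0.05, 0],
    [0, 0, 0.03, 0],
    [0, 0, 0.015, 0],
    [0, 0, 0.012, 0],
    [0, 0, 0, 0],
  ],
)

```text
time: 12.75
tool_pos: [0.6192, -0.3032, 0.0397]
orientation: [0.002, 3.141, -0.001]
force: [-0.4, -0.7, -2.1]
gripper_width: 0.062
grip_force: 15.0
```

Run:
```python
from h import *
p,h,s=pose();print(p,h,s['gripper_width'],s['grip_force'],s['force'])
snap('scene','s2.png')
```

```text
[ 0.61923185 -0.30316858  0.03969211] 1.5693869581702673 0.06198799285242537 14.99992311000824 [-0.43824636 -0.68396044 -2.12622171]
```

View pics/s2.png

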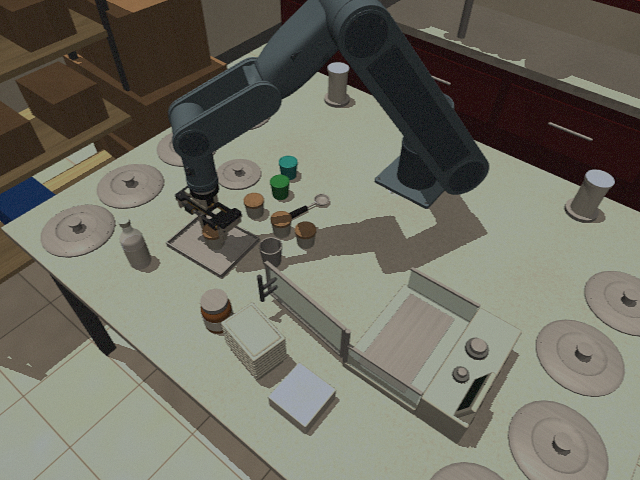

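Emit:
arm_command(
  series=[
    [0, 0, 0.001, 0],
    [0, 0, 0.001, 0],
    [0, 0, 0.001, 0],
    [0, 0, 0, 0],
  ],
)

```text
time: 13.3
tool_pos: [0.6193, -0.3037, 0.0385]
orientation: [0.003, 3.14, -0.002]
force: [-2.1, 1.5, 8.4]
gripper_width: 0.0611
grip_force: 15.0
```

Emit:
arm_command(
  series=[
    [0, 0, 0, 0],
    [0, 0, 0, 0],
    [0, 0, 0, 0],
    [0, 0, 0, 0],
  ],
  gripper=0.95,
)

```text
time: 13.8
tool_pos: [0.6187, -0.3033, 0.036]
orientation: [-0.003, -3.141, -0.0]
force: [0.2, -0.5, -1.2]
gripper_width: 0.0878
grip_force: 0.0
```

Emit:
arm_command(
  series=[
    [0, 0, -0.03, 0],
    [0, 0, -0.05, 0],
    [0, 0, -0.05, 0],
    [0, 0, -0.05, 0],
    [0, 0, -0.03, 0],
    [0, 0, 0, 0],
  ],
)

```text
time: 14.55
tool_pos: [0.62, -0.3042, 0.2496]
orientation: [0.003, 3.136, -0.006]
force: [0.3, -0.2, 0.1]
gripper_width: 0.0882
grip_force: 0.0
```

```bash
cat >> h.py <<'E'
def lids(cam,name,z):
    im,i=snap(cam,name); hsv=cv2.cvtColor(im,cv2.COLOR_BGR2HSV)
    m=cv2.inRange(hsv,(5,90,60),(22,255,255));n,l,st,c=cv2.connectedComponentsWithStats(m)
    for k in range(1,n):
        if st[k,4]>150: print(cam,st[k],[px2w(i,*c[k],zz).round(4)[:2] for zz in z])
E
python3 - <<'E'
from h import *
lids('scene','s3.png',[.06,.064,.09]); lids('wrist','w3.png',[.06,.064])
plan([[.455,-.301,.25,0.0]])
E
```

```text
scene [  0   0  44  12 305] [array([ 0.205 , -2.0581]), array([ 0.2088, -2.0481]), array([ 0.2333, -1.9836])]
scene [106   0  62  18 631] [array([-0.1159, -1.6473]), array([-0.1109, -1.6389]), array([-0.0784, -1.5847])]
scene [   0    9  165   97 2991] [array([ 0.3289, -1.4737]), array([ 0.3322, -1.466 ]), array([ 0.3536, -1.4161])]
scene [  15   62   82   43 1810] [array([ 0.4698, -1.3258]), array([ 0.4725, -1.3187]), array([ 0.4903, -1.2726])]
scene [   0   98  134   95 3245] [array([ 0.6672, -1.0178]), array([ 0.6692, -1.0119]), array([ 0.6821, -0.9735])]
scene [ 43 149  63  36 171] [array([ 0.7026, -0.8405]), array([ 0.7045, -0.8353]), array([ 0.7164, -0.8013])]
scene [ 48 151  67  43 588] [array([ 0.7147, -0.7977]), array([ 0.7165, -0.7926]), array([ 0.7282, -0.7597])]
scene [244 193  20  14 228] [array([ 0.4586, -0.3012]), array([ 0.4614, -0.2981]), array([ 0.4795, -0.2777])]
scene [271 211  21  15 251] [array([ 0.4644, -0.1869]), array([ 0.4672, -0.1842]), array([ 0.4851, -0.1667])]
scene [  0 221  34  62 892] [array([ 1.0293, -0.653 ]), array([ 1.0299, -0.6485]), array([ 1.03
[... 520 characters left out ...]

wrist [ 514    0   75   64 3963] [array([ 0.4535, -0.1069]), array([ 0.4545, -0.1092])]
wrist [ 284  191   64   63 3122] [array([ 0.6197, -0.3034]), array([ 0.6188, -0.3034])]
wrist [ 75 358  19  65 418] [array([ 0.8112, -0.5614]), array([ 0.8082, -0.5585])]
wrist [538 358  18  65 407] [array([ 0.8119, -0.0456]), array([ 0.8089, -0.0485])]
at [ 0.6185 -0.3031  0.2452] 1.569
9 [[0.0182, 0.0002, -0.0005, 0.1743], [0.0179, -0.003, -0.0005, 0.1743], [0.0171, -0.006, -0.0005, 0.1743], [0.0158, -0.0089, -0.0005, 0.1743], [0.0141, -0.0115, -0.0005, 0.1743], [0.0118, -0.0138, -0.0005, 0.1743], [0.0093, -0.0156, -0.0005, 0.1743], [0.0064, -0.017, -0.0005, 0.1743], [0.0034, -0.0178, -0.0005, 0.1743]]
```

Emit:
arm_command(
  series=[
    [0.0535, 0, 0, 0],
    [0.0535, 0, 0, 0],
    [0.0535, 0.001, 0, 0],
    [0, 0, 0, 0],
    [0, 0, 0.05, 0],
    [0, 0, 0.05, 0],
    [0, 0, 0.05, 0],
    [0, 0, 0.04, 0],
    [0, 0, 0.018, 0],
    [0, 0, 0, 0],
  ],
  gripper=1,
)

```text
time: 15.9
tool_pos: [0.4575, -0.3005, 0.0353]
orientation: [-0.002, -3.138, -0.007]
force: [0.2, -0.2, 0.8]
gripper_width: 0.0928
grip_force: 0.0
```

Emit:
arm_command(
  series=[
    [0, 0, 0, 0],
    [0, 0, 0, 0],
    [0, 0, 0, 0],
    [0, 0, 0, 0],
    [0, 0, 0, 0],
    [0, 0, 0, 0],
    [0, 0, 0, 0],
  ],
  gripper=0,
  squeeze=15,
)

```text
time: 16.77
tool_pos: [0.4587, -0.3025, 0.039]
orientation: [0.003, 3.141, -0.002]
force: [-0.4, 0.7, 5.4]
gripper_width: 0.0615
grip_force: 15.0
```

Emit:
arm_command(
  series=[
    [0, 0, -0.03, 0],
    [0, 0, -0.05, 0],
    [0, 0, -0.05, 0],
    [0, 0, -0.05, 0],
    [0, 0, -0.028, 0],
    [0, 0, 0, 0],
  ],
)

```text
time: 17.52
tool_pos: [0.459, -0.3028, 0.248]
orientation: [0.003, 3.139, -0.005]
force: [0.2, -0.4, -2.9]
gripper_width: 0.0614
grip_force: 15.0
```

Run:
```python
from h import *
p,h,s=pose();print(s['gripper_width'],s['grip_force'],s['force'])
plan([[.630,.309,.245,np.pi/2]])
```

```text
0.061377816318586395 14.99977558851242 [ 0.2165863  -0.35183988 -2.86452401]
at [ 0.459  -0.3028  0.248 ] 1.569
12 [[-0.0142, 0.051, 0.0003, -0.0002], [-0.0142, 0.051, 0.0003, -0.0002], [-0.0142, 0.051, 0.0003, -0.0002], [-0.0142, 0.051, 0.0003, -0.0002], [-0.0142, 0.051, 0.0003, -0.0002], [-0.0142, 0.051, 0.0003, -0.0002], [-0.0142, 0.051, 0.0003, -0.0002], [-0.0142, 0.051, 0.0003, -0.0002], [-0.0142, 0.051, 0.0003, -0.0002], [-0.0142, 0.051, 0.0003, -0.0002], [-0.0142, 0.051, 0.0003, -0.0002], [-0.0142, 0.051, 0.0003, -0.0002]]
```

Emit:
arm_command(
  series=[
    [-0.0142, 0.051, 0, 0],
    [-0.0142, 0.051, 0, 0],
    [-0.0142, 0.051, 0, 0],
    [-0.0142, 0.051, 0, 0],
    [-0.0142, 0.051, 0, 0],
    [-0.0142, 0.051, 0, 0],
    [-0.0142, 0.051, 0, 0],
    [-0.0142, 0.051, 0, 0],
    [-0.0142, 0.051, 0, 0],
    [-0.0142, 0.051, 0, 0],
  ],
)

```text
time: 18.77
tool_pos: [0.6003, 0.2092, 0.243]
orientation: [-0.003, -3.137, 0.001]
force: [0.6, -0.9, -2.4]
gripper_width: 0.0613
grip_force: 15.0
```

Emit:
arm_command(
  series=[
    [-0.0142, 0.051, 0, 0],
    [-0.0142, 0.051, 0, 0],
    [0, 0, 0, 0],
    [0, 0, 0.05, 0],
    [0, 0, 0.05, 0],
    [0, 0, 0.05, 0],
    [0, 0, 0.015, 0],
    [0, 0, 0.006, 0],
    [0, 0, 0, 0],
    [0, 0, 0, 0],
  ],
)

```text
time: 20.02
tool_pos: [0.6311, 0.31, 0.0776]
orientation: [0.003, 3.138, 0.002]
force: [0.7, -0.2, -2.6]
gripper_width: 0.062
grip_force: 15.0
```

Lower about 9 mm and release, then rise.

Emit:
arm_command(
  series=[
    [0, 0, 0.004, 0],
    [0, 0, 0.002, 0],
    [0, 0, 0.002, 0],
    [0, 0, 0.001, 0],
    [0, 0, 0, 0],
    [0, 0, 0, 0],
  ],
)

```text
time: 20.78
tool_pos: [0.6304, 0.3098, 0.0691]
orientation: [0.002, 3.139, 0.001]
force: [-3.3, -1.8, 10.8]
gripper_width: 0.0616
grip_force: 15.0
```

Emit:
arm_command(
  series=[
    [0, 0, 0, 0],
    [0, 0, 0, 0],
    [0, 0, 0, 0],
    [0, 0, 0, 0],
  ],
  gripper=0.95,
)

```text
time: 21.28
tool_pos: [0.6297, 0.3096, 0.0659]
orientation: [-0.003, -3.141, 0.0]
force: [0.0, 0.7, -0.0]
gripper_width: 0.0878
grip_force: 0.0
```

Emit:
arm_command(
  series=[
    [0, 0, -0.03, 0],
    [0, 0, -0.05, 0],
    [0, 0, -0.05, 0],
    [0, 0, -0.045, 0],
    [0, 0, 0, 0],
  ],
)

```text
time: 21.9
tool_pos: [0.6319, 0.3104, 0.2466]
orientation: [0.003, 3.133, 0.004]
force: [-0.3, -0.9, -0.1]
gripper_width: 0.0885
grip_force: 0.0
```

```bash
sed -i 's/st\[k,4\]>150:/st[k,4]>150 and abs(px2w(i,*c[k],z[0])[1])<.5 and px2w(i,*c[k],z[0])[0]<.75:/' h.py
python3 - <<'E'
from h import *
lids('scene','s4.png',[.06,.09]); lids('wrist','w4.png',[.09])
plan([[.453,-.105,.245,np.pi/4]])
plan([[.453,-.105,.245,0]])
E
```

```text
scene [271 211  21  16 257] [array([ 0.4647, -0.1861]), array([ 0.4854, -0.1658])]
scene [202 222  22  17 280] [array([ 0.6219, -0.3052]), array([ 0.6381, -0.2815])]
scene [295 222  21  16 270] [array([ 0.453, -0.104]), array([ 0.4741, -0.0862])]
scene [382 337  27  24 495] [array([0.6137, 0.3042]), array([0.6301, 0.3102])]
wrist [ 280  189   70   69 3709] [array([0.6248, 0.3102])]
at [0.6297 0.3096 0.2412] 1.569
8 [[0.022, -0.0519, -0.0005, 0.098], [0.0168, -0.0538, -0.0005, 0.098], [0.0115, -0.0552, -0.0005, 0.098], [0.006, -0.056, -0.0005, 0.098], [0.0005, -0.0563, -0.0005, 0.098], [-0.005, -0.0561, -0.0005, 0.098], [-0.0104, -0.0554, -0.0005, 0.098], [-0.0158, -0.0541, -0.0005, 0.098]]
at [0.6297 0.3096 0.2412] 1.569
9 [[0.0196, -0.0461, -0.0004, 0.1743], [0.0113, -0.0488, -0.0004, 0.1743], [0.0026, -0.05, -0.0004, 0.1743], [-0.0061, -0.0497, -0.0004, 0.1743], [-0.0146, -0.0479, -0.0004, 0.1743], [-0.0227, -0.0446, -0.0004, 0.1743], [-0.0301, -0.04, -0.0004, 0.1743], [-0.0366, -0.0342, -0.0004, 0.1743], [-0.042, -0.0273, -0.0004, 0.1743]]
```

Emit:
arm_command(
  series=[
    [0.022, -0.052, 0, 0.098],
    [0.0168, -0.0538, 0, 0.098],
    [0.0115, -0.0552, 0, 0.098],
    [0.006, -0.056, 0, 0.098],
    [0.0005, -0.0563, 0, 0.098],
    [-0.005, -0.056, 0, 0.098],
    [-0.0104, -0.0554, 0, 0.098],
    [-0.0158, -0.054, 0, 0.098],
    [0, 0, 0, 0],
    [0, 0, 0, 0],
  ],
  gripper=1,
)

```text
time: 23.25
tool_pos: [0.4526, -0.1044, 0.24]
orientation: [-1.202, -2.9, -0.001]
force: [-0.2, 0.2, -0.8]
gripper_width: 0.0929
grip_force: 0.0
```

Run:
```python
from h import *
lids('wrist','w5.png',[.06]);lids('scene','s5.png',[.06])
plan([[.453,-.105,.037,np.pi/4]])
```

```text
wrist [ 281  188   63   64 3212] [array([ 0.4479, -0.1038])]
wrist [ 233  257   61   59 2799] [array([ 0.4604, -0.1849])]
wrist [ 62 357  21  66 447] [array([ 0.3952, -0.4193])]
wrist [ 269  426   55   42 1155] [array([ 0.6113, -0.2982])]
scene [271 211  21  16 258] [array([ 0.4648, -0.186 ])]
scene [202 222  22  17 280] [array([ 0.622 , -0.3051])]
scene [295 222  21  16 268] [array([ 0.453 , -0.1041])]
scene [382 337  27  24 509] [array([0.6132, 0.3041])]
at [ 0.4531 -0.1036  0.2405] 0.787
4 [[-0.0002, -0.0003, 0.0509, 0.0004], [-0.0002, -0.0003, 0.0509, 0.0004], [-0.0002, -0.0003, 0.0509, 0.0004], [-0.0002, -0.0003, 0.0509, 0.0004]]
```

Emit:
arm_command(
  series=[
    [0.0015, -0.0015, 0.05, 0],
    [0, 0, 0.05, 0],
    [0, 0, 0.05, 0],
    [0, 0, 0.04, 0],
    [0, 0, 0.013, 0],
    [0, 0, 0, 0],
  ],
)

```text
time: 24.1
tool_pos: [0.4511, -0.104, 0.038]
orientation: [-1.2, -2.902, -0.0]
force: [0.3, 0.3, 0.2]
gripper_width: 0.0929
grip_force: 0.0
```

Emit:
arm_command(
  series=[
    [0, 0, 0, 0],
    [0, 0, 0, 0],
    [0, 0, 0, 0],
    [0, 0, 0, 0],
    [0, 0, 0, 0],
    [0, 0, 0, 0],
    [0, 0, 0, 0],
  ],
  gripper=0,
  squeeze=15,
)

```text
time: 24.98
tool_pos: [0.4513, -0.1053, 0.0389]
orientation: [1.202, 2.901, -0.0]
force: [-1.3, -0.6, 6.7]
gripper_width: 0.0614
grip_force: 15.0
```

Emit:
arm_command(
  series=[
    [0, 0, -0.03, 0],
    [0, 0, -0.05, 0],
    [0, 0, -0.05, 0],
    [0, 0, -0.05, 0],
    [0, 0, -0.028, 0],
    [0, 0, 0, 0],
  ],
)

```text
time: 25.72
tool_pos: [0.4519, -0.1054, 0.2479]
orientation: [1.201, 2.898, -0.0]
force: [-0.4, 0.8, -2.5]
gripper_width: 0.0614
grip_force: 15.0
```

Run:
```python
from h import *
p,h,s=pose();print(s['gripper_width'],s['grip_force'],s['force'])
plan([[.555,.309,.248,np.pi/2]])
```

```text
0.06140987820454224 14.999820291996002 [-0.41029469  0.84843975 -2.51455906]
at [ 0.4519 -0.1054  0.2479] 0.785
8 [[0.0275, 0.0457, -0.0, -0.0982], [0.0229, 0.0482, -0.0, -0.0982], [0.0181, 0.0502, -0.0, -0.0982], [0.0131, 0.0518, -0.0, -0.0982], [0.0079, 0.0528, -0.0, -0.0982], [0.0027, 0.0533, -0.0, -0.0982], [-0.0025, 0.0533, -0.0, -0.0982], [-0.0077, 0.0528, -0.0, -0.0982]]
```

Emit:
arm_command(
  series=[
    [0.0275, 0.0457, 0, -0.098],
    [0.023, 0.048, 0, -0.098],
    [0.018, 0.05, 0, -0.098],
    [0.013, 0.052, 0, -0.098],
    [0.008, 0.053, 0, -0.098],
    [0.0027, 0.0533, 0, -0.098],
    [-0.0025, 0.0533, 0, -0.098],
    [-0.0077, 0.053, 0, -0.098],
    [0, 0, 0, 0],
    [0, 0, 0, 0],
  ],
)

```text
time: 26.98
tool_pos: [0.5532, 0.3089, 0.2436]
orientation: [-0.003, -3.138, 0.003]
force: [0.7, 0.2, -2.1]
gripper_width: 0.0618
grip_force: 15.0
```

Emit:
arm_command(
  series=[
    [0, 0, 0.05, 0],
    [0, 0, 0.05, 0],
    [0, 0, 0.04, 0],
    [0, 0, 0.025, 0],
    [0, 0, 0.005, 0],
    [0, 0, 0.002, 0],
    [0, 0, 0, 0],
  ],
)

```text
time: 27.85
tool_pos: [0.5552, 0.3094, 0.0756]
orientation: [0.004, 3.139, 0.001]
force: [0.6, -0.1, -1.7]
gripper_width: 0.0612
grip_force: 15.0
```

Emit:
arm_command(
  series=[
    [0, 0, 0.003, 0],
    [0, 0, 0.002, 0],
    [0, 0, 0.001, 0],
    [0, 0, 0.001, 0],
    [0, 0, 0, 0],
    [0, 0, 0, 0],
  ],
)

```text
time: 28.6
tool_pos: [0.5545, 0.3097, 0.0689]
orientation: [0.002, 3.14, 0.0]
force: [-2.1, -1.1, 8.0]
gripper_width: 0.0614
grip_force: 15.0
```

Emit:
arm_command(
  series=[
    [0, 0, 0, 0],
    [0, 0, 0, 0],
    [0, 0, 0, 0],
    [0, 0, 0, 0],
  ],
  gripper=0.95,
)

```text
time: 29.1
tool_pos: [0.5542, 0.3095, 0.067]
orientation: [-0.003, -3.141, 0.0]
force: [-0.1, -0.1, -0.1]
gripper_width: 0.0878
grip_force: 0.0
```

Emit:
arm_command(
  series=[
    [0, 0, -0.03, 0],
    [0, 0, -0.05, 0],
    [0, 0, -0.05, 0],
    [0, 0, -0.045, 0],
    [0, 0, 0, 0],
  ],
)

```text
time: 29.72
tool_pos: [0.5564, 0.3103, 0.2471]
orientation: [0.003, 3.133, 0.005]
force: [-0.7, -0.4, -1.0]
gripper_width: 0.0881
grip_force: 0.0
```

Run:
```python
from h import *
lids('scene','s6.png',[.06,.09]); lids('wrist','w6.png',[.09])
plan([[.463,-.187,.245,np.pi/2]])
```

```text
scene [271 211  21  16 258] [array([ 0.4649, -0.186 ]), array([ 0.4856, -0.1658])]
scene [202 222  22  17 280] [array([ 0.6219, -0.3052]), array([ 0.6381, -0.2815])]
scene [399 316  26  23 449] [array([0.5377, 0.3039]), array([0.5563, 0.3099])]
scene [382 337  27  24 515] [array([0.6128, 0.3042]), array([0.6292, 0.3102])]
wrist [ 281  191   69   70 3695] [array([0.5511, 0.3101])]
wrist [ 283  270   65   64 3193] [array([0.6237, 0.3101])]
wrist [ 74 356  21  67 472] [array([0.72  , 0.0784])]
at [0.5542 0.3095 0.2422] 1.569
10 [[0.009, -0.0497, -0.0003, -0.0002], [0.009, -0.0497, -0.0003, -0.0002], [0.009, -0.0497, -0.0003, -0.0002], [0.0091, -0.0497, -0.0003, -0.0002], [0.0091, -0.0497, -0.0003, -0.0002], [0.0091, -0.0497, -0.0003, -0.0002], [0.0091, -0.0497, -0.0003, -0.0002], [0.0091, -0.0497, -0.0003, -0.0002], [0.0091, -0.0497, -0.0003, -0.0002], [0.0091, -0.0497, -0.0003, -0.0002]]
```

Emit:
arm_command(
  series=[
    [0.009, -0.0497, 0, 0],
    [0.009, -0.0497, 0, 0],
    [0.009, -0.0497, 0, 0],
    [0.009, -0.0497, 0, 0],
    [0.009, -0.0497, 0, 0],
    [0.009, -0.0497, 0, 0],
    [0.009, -0.0497, 0, 0],
    [0.009, -0.0497, 0, 0],
    [0.009, -0.0497, 0, 0],
    [0.009, -0.0497, 0, 0],
  ],
  gripper=1,
)

```text
time: 31.08
tool_pos: [0.4619, -0.1883, 0.2402]
orientation: [-0.003, -3.139, -0.003]
force: [1.1, 0.2, 0.4]
gripper_width: 0.0931
grip_force: 0.0
```

Run:
```python
from h import *
lids('wrist','w7.png',[.06]);print(pose()[:2])
```

```text
wrist [ 284  190   64   64 3151] [array([ 0.4599, -0.1874])]
wrist [196 346  37  19 499] [array([ 0.6034, -0.2942])]
wrist [ 63 357  20  66 440] [array([ 0.6466, -0.452 ])]
wrist [550 358  18  65 423] [array([0.6486, 0.0781])]
(array([ 0.46112934, -0.19413277,  0.24005777]), np.float64(1.5661188583916574))
```

Emit:
arm_command(
  series=[
    [0, 0, 0.03, 0],
    [0, 0, 0.05, 0],
    [0, 0, 0.05, 0],
    [0, 0, 0.04, 0],
    [0, 0, 0.03, 0],
    [0, 0, 0.004, 0],
    [0, 0, 0, 0],
  ],
)

```text
time: 32.0
tool_pos: [0.4631, -0.187, 0.038]
orientation: [-0.003, -3.141, -0.001]
force: [-0.4, -0.0, 0.4]
gripper_width: 0.0928
grip_force: 0.0
```

Emit:
arm_command(
  series=[
    [0, 0, 0, 0],
    [0, 0, 0, 0],
    [0, 0, 0, 0],
    [0, 0, 0, 0],
    [0, 0, 0, 0],
    [0, 0, 0, 0],
    [0, 0, 0, 0],
  ],
  gripper=0,
  squeeze=15,
)

```text
time: 32.88
tool_pos: [0.4636, -0.1875, 0.0387]
orientation: [0.003, 3.141, -0.001]
force: [-1.5, 0.2, 5.6]
gripper_width: 0.0611
grip_force: 15.0
```

Emit:
arm_command(
  series=[
    [0, 0, -0.03, 0],
    [0, 0, -0.05, 0],
    [0, 0, -0.05, 0],
    [0, 0, -0.05, 0],
    [0, 0, -0.028, 0],
    [0, 0, 0, 0],
  ],
)

```text
time: 33.62
tool_pos: [0.4643, -0.1879, 0.2479]
orientation: [0.003, 3.138, -0.004]
force: [-0.0, -0.5, -1.3]
gripper_width: 0.0616
grip_force: 15.0
```

Run:
```python
from h import *
p,h,s=pose();print(s['gripper_width'],s['grip_force'],s['force'])
plan([[.481,.310,.248,np.pi/2]])
lids('scene','s8.png',[.06,.09])
```

```text
0.061551911614764976 14.999876618385315 [-0.04778908 -0.47838923 -1.30786523]
at [ 0.4643 -0.1879  0.2479] 1.569
10 [[-0.0016, 0.0498, -0.0, -0.0002], [-0.0016, 0.0498, -0.0, -0.0002], [-0.0016, 0.0498, -0.0, -0.0002], [-0.0016, 0.0498, -0.0, -0.0002], [-0.0016, 0.0498, -0.0, -0.0002], [-0.0016, 0.0498, -0.0, -0.0002], [-0.0016, 0.0498, -0.0, -0.0002], [-0.0016, 0.0498, -0.0, -0.0002], [-0.0017, 0.0498, -0.0, -0.0002], [-0.0017, 0.0498, -0.0, -0.0002]]
scene [265 155  19  16 230] [array([ 0.2904, -0.3676]), array([ 0.3162, -0.3421])]
scene [202 222  22  17 281] [array([ 0.6219, -0.3053]), array([ 0.638 , -0.2816])]
scene [399 316  26  23 459] [array([0.5373, 0.3038]), array([0.5559, 0.3098])]
scene [382 337  27  24 512] [array([0.6127, 0.3042]), array([0.6291, 0.3102])]
```

Emit:
arm_command(
  series=[
    [-0.0016, 0.05, 0, 0],
    [-0.0016, 0.05, 0, 0],
    [-0.0016, 0.05, 0, 0],
    [-0.0016, 0.05, 0, 0],
    [-0.0016, 0.05, 0, 0],
    [-0.0016, 0.05, 0, 0],
    [-0.0016, 0.05, 0, 0],
    [-0.0016, 0.05, 0, 0],
    [-0.0016, 0.05, 0, 0],
    [-0.0016, 0.048, 0, 0],
  ],
)

```text
time: 34.92
tool_pos: [0.479, 0.3119, 0.2431]
orientation: [-0.003, -3.137, 0.003]
force: [0.8, -0.3, -0.2]
gripper_width: 0.0616
grip_force: 15.0
```

Emit:
arm_command(
  series=[
    [0, 0, 0, 0],
    [0, 0, 0, 0],
    [0, 0, 0.05, 0],
    [0, 0, 0.05, 0],
    [0, 0, 0.04, 0],
    [0, 0, 0.025, 0],
    [0, 0, 0.005, 0],
    [0, 0, 0.002, 0],
    [0, 0, 0, 0],
  ],
)

```text
time: 36.05
tool_pos: [0.4811, 0.3106, 0.0754]
orientation: [0.004, 3.14, 0.001]
force: [0.8, 0.1, -1.4]
gripper_width: 0.0616
grip_force: 15.0
```

Emit:
arm_command(
  series=[
    [0, 0, 0.003, 0],
    [0, 0, 0.002, 0],
    [0, 0, 0.001, 0],
    [0, 0, 0.001, 0],
    [0, 0, 0, 0],
    [0, 0, 0, 0],
  ],
)

```text
time: 36.8
tool_pos: [0.4803, 0.3108, 0.0687]
orientation: [0.002, 3.141, 0.0]
force: [-3.9, -1.4, 9.3]
gripper_width: 0.0616
grip_force: 15.0
```

Emit:
arm_command(
  series=[
    [0, 0, 0, 0],
    [0, 0, 0, 0],
    [0, 0, 0, 0],
    [0, 0, 0, 0],
  ],
  gripper=0.95,
)

```text
time: 37.3
tool_pos: [0.4802, 0.3107, 0.067]
orientation: [-0.003, -3.141, 0.0]
force: [0.5, -0.6, -1.0]
gripper_width: 0.0882
grip_force: 0.0
```

Emit:
arm_command(
  series=[
    [0, 0, -0.03, 0],
    [0, 0, -0.05, 0],
    [0, 0, -0.05, 0],
    [0, 0, -0.045, 0],
    [0, 0, 0, 0],
    [0, 0, 0, 0],
  ],
)

```text
time: 38.05
tool_pos: [0.4799, 0.3105, 0.2416]
orientation: [-0.003, -3.141, 0.001]
force: [0.8, 0.2, -0.1]
gripper_width: 0.0881
grip_force: 0.0
```

Run:
```python
from h import *
lids('wrist','w9.png',[.09])
lids('scene','s9.png',[.064,.09])
i=imaging.camera_info('scene');o=np.array([.5574,.3113]);X=np.array([-.029,1]);
for y in(.106,-.106):
  for x in(.045,-.045):print(o+x*X+y*np.array([-1,-.029]))
im=cv2.imread('pics/s9.png');cv2.imwrite('pics/c9.png',cv2.resize(im[130:440,190:530],None,fx=1.9,fy=1.9,interpolation=cv2.INTER_CUBIC))
```

```text
wrist [ 282  193   69   70 3734] [array([0.4767, 0.3113])]
wrist [ 282  274   65   63 3256] [array([0.5502, 0.3101])]
wrist [286 347  58  18 775] [array([0.6042, 0.3101])]
wrist [ 74 357  24  66 477] [array([0.6399, 0.0817])]
scene [202 222  22  17 281] [array([ 0.6241, -0.3019]), array([ 0.6381, -0.2814])]
scene [416 297  25  21 409] [array([0.4638, 0.3059]), array([0.4818, 0.3111])]
scene [399 316  27  23 470] [array([0.5393, 0.3048]), array([0.5555, 0.31  ])]
scene [382 337  27  24 518] [array([0.6149, 0.305 ]), array([0.6292, 0.3102])]
[0.450095 0.353226]
[0.452705 0.263226]
[0.662095 0.359374]
[0.664705 0.269374]
```

View pics/c9.png

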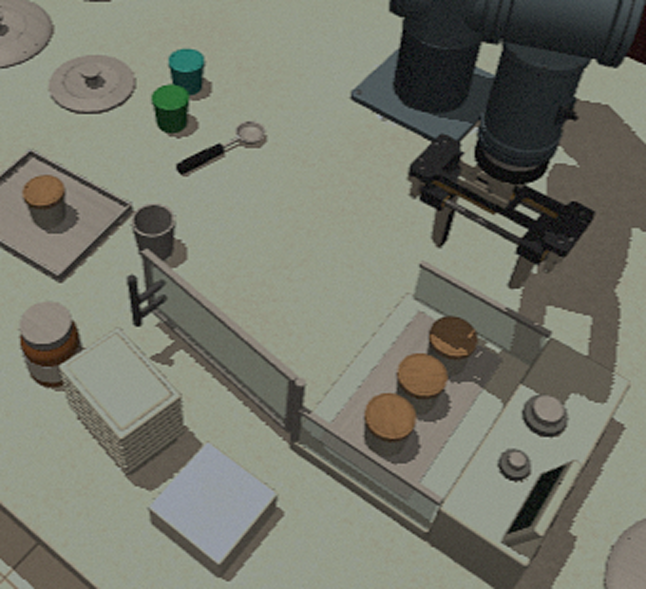

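Three tubs stand on the pan, the weighed tub is in the tray, and the door is still wide with its handle at crop (133,283). Now I'll shut the door.

Run:
```python
from h import *
im=cv2.imread('pics/s9.png');i=imaging.camera_info('scene');print(px2w(i,190+133/1.9,130+279/1.9,.175))
plan([[.708,-.019,.25,1.352],[.708,-.019,.133,1.352]])
```

```text
[ 0.71621875 -0.02054614  0.175     ]
at [0.4794 0.3103 0.2404] 1.569
7 [[-0.0327, -0.047, -0.0014, 0.031], [-0.0342, -0.0459, -0.0014, 0.031], [-0.0356, -0.0449, -0.0014, 0.031], [-0.037, -0.0437, -0.0014, 0.031], [-0.0383, -0.0426, -0.0014, 0.031], [-0.0396, -0.0414, -0.0014, 0.031], [-0.0409, -0.0401, -0.0014, 0.031]]
3 [[0.0, 0.0, 0.039, -0.0], [0.0, 0.0, 0.039, -0.0], [0.0, 0.0, 0.039, -0.0]]
```

Emit:
arm_command(
  series=[
    [-0.0327, -0.047, -0.0015, 0.031],
    [-0.0342, -0.046, -0.0015, 0.031],
    [-0.0356, -0.045, -0.0015, 0.031],
    [-0.037, -0.0437, -0.0015, 0.031],
    [-0.0383, -0.0426, -0.0015, 0.031],
    [-0.0396, -0.0414, -0.0015, 0.031],
    [-0.0409, -0.04, -0.0015, 0.031],
    [0, 0, 0, 0],
    [0, 0, 0, 0],
  ],
  gripper=0.85,
)

```text
time: 39.28
tool_pos: [0.7082, -0.0184, 0.2508]
orientation: [-0.343, -3.119, -0.001]
force: [-0.1, -0.3, -0.7]
gripper_width: 0.0789
grip_force: 0.0
```

Emit:
arm_command(
  series=[
    [0, 0, 0.039, 0],
    [0, 0, 0.039, 0],
    [0, 0, 0.036, 0],
    [0, 0, 0, 0],
    [0, 0, 0, 0],
  ],
)

```text
time: 39.9
tool_pos: [0.7093, -0.0176, 0.1405]
orientation: [0.34, 3.121, 0.0]
force: [0.7, 0.1, 1.4]
gripper_width: 0.0788
grip_force: 0.0
```

Emit:
arm_command(
  series=[
    [0, 0, 0, 0],
    [0, 0, 0, 0],
    [0, 0, 0, 0],
    [0, 0, 0, 0],
    [0, 0, 0, 0],
    [0, 0, 0, 0],
    [0, 0, 0, 0],
    [0, 0, 0, 0],
    [0, 0, 0, 0],
    [0, 0, 0, 0],
  ],
  gripper=0,
  squeeze=8,
)

```text
time: 41.15
tool_pos: [0.7093, -0.024, 0.1386]
orientation: [0.346, 3.121, -0.011]
force: [0.7, -12.5, -1.8]
gripper_width: 0.0113
grip_force: 8.0
```

Run:
```python
from h import *
p,h,s=pose();print(p,h,s['gripper_width'],s['grip_force'],s['force'])
H=np.array([.692,.223]);r=np.hypot(*(p[:2]-H));a=np.arctan2(*(p[:2]-H)[::-1])
print(r,a,'to go',a+2.94)
b=a-.09;plan([[*(H+.243*np.array([np.cos(b),np.sin(b)])),p[2],h-.09]])
```

```text
[ 0.70930928 -0.02400624  0.13861411] 1.3497123820502246 0.01130946447700684 7.999041974544525 [  0.74417773 -12.52732188  -1.78500884]
0.24761198639830423 -1.5008343975121523 to go 1.4391656024878476
at [ 0.7093 -0.024   0.1386] 1.35
1 [[0.0225, -0.0009, -0.0, 0.09]]
```

Emit:
arm_command(
  series=[
    [0.0216, -0.0105, 0, 0.09],
    [0.0216, -0.0054, 0, 0.09],
    [0.0216, -0.0054, 0, 0.09],
    [0.0216, -0.0054, 0, 0.09],
    [0.0216, -0.0054, 0, 0.09],
    [0.0216, -0.0054, 0, 0.09],
    [0.0216, -0.0054, 0, 0.09],
    [0.0216, -0.0054, 0, 0.09],
    [0.0216, -0.0054, 0, 0.09],
    [0, 0, 0, 0],
  ],
)

```text
time: 42.4
tool_pos: [0.5252, 0.0446, 0.1387]
orientation: [1.545, 2.733, 0.013]
force: [11.5, 12.0, -10.2]
gripper_width: 0.0131
grip_force: 8.0
```

Emit:
arm_command(
  series=[
    [0.0216, -0.0054, 0, 0.09],
    [0.0216, -0.0054, 0, 0.09],
    [0.0216, -0.0054, 0, 0.09],
    [0.0216, -0.0054, 0, 0.09],
    [0.0216, -0.0054, 0, 0.09],
    [0, 0, 0, 0],
  ],
)

```text
time: 43.15
tool_pos: [0.4653, 0.1336, 0.1397]
orientation: [2.113, 2.317, 0.016]
force: [15.5, 6.1, -11.7]
gripper_width: 0.0157
grip_force: 8.0
```

Run:
```python
from h import *
p,h,s=pose();print(p,h,s['gripper_width'],s['grip_force'],s['force'])
H=np.array([.692,.223]);r=np.hypot(*(p[:2]-H));a=np.arctan2(*(p[:2]-H)[::-1])
print(r,a,'to go',a+2.94)
plan([[.448,.173,.133,0]])
```

```text
[0.46534775 0.13362776 0.13970666] 0.09221409363354136 0.015657248420378442 8.003882467746735 [ 15.49015778   6.1118696  -11.66381105]
0.2436362843199209 -2.7659972701536923 to go 0.1740027298463076
at [0.4653 0.1336 0.1397] 0.092
1 [[0.0408, -0.0136, 0.0067, 0.0922]]
```

Emit:
arm_command(
  series=[
    [0, 0.004, 0, 0],
    [0.0108, -0.0015, 0, 0.045],
    [0.0108, -0.0025, 0, 0.045],
    [0, 0, 0, 0],
    [0, 0, 0, 0],
  ],
)

```text
time: 43.78
tool_pos: [0.4608, 0.1526, 0.1396]
orientation: [2.216, 2.223, 0.005]
force: [3.6, 0.6, 2.4]
gripper_width: 0.0118
grip_force: 8.0
```

Emit:
arm_command(
  series=[
    [0.005, -0.0005, 0, 0],
    [0.005, -0.0005, 0, 0],
    [0.004, 0, 0, 0],
    [0, 0, 0, 0],
    [0, 0, 0, 0],
  ],
)

```text
time: 44.4
tool_pos: [0.4571, 0.1661, 0.1394]
orientation: [-2.218, -2.224, 0.003]
force: [-2.5, -1.2, 9.9]
gripper_width: 0.0118
grip_force: 8.0
```

Continue gently until contact resistance appears.

Emit:
arm_command(
  series=[
    [0.003, -0.0005, 0, 0],
    [0.002, -0.0005, 0, 0],
    [0.002, 0, 0, 0],
    [0, 0, 0, 0],
    [0, 0, 0, 0],
  ],
)

```text
time: 45.02
tool_pos: [0.4555, 0.173, 0.1393]
orientation: [-2.218, -2.223, 0.004]
force: [-3.3, -0.5, 9.6]
gripper_width: 0.0116
grip_force: 8.0
```

Emit:
arm_command(
  series=[
    [0.002, 0, 0, 0],
    [0.002, 0, 0, 0],
    [0.002, 0, 0, 0],
    [0, 0, 0, 0],
    [0, 0, 0, 0],
  ],
)

```text
time: 45.65
tool_pos: [0.4549, 0.1772, 0.1386]
orientation: [-2.218, -2.224, 0.01]
force: [-4.3, -7.0, 6.8]
gripper_width: 0.0113
grip_force: 8.0
```

Emit:
arm_command(
  series=[
    [0.002, 0, 0, 0],
    [0.001, 0, 0, 0],
    [0, 0, 0, 0],
    [0, 0, 0, 0],
  ],
)

```text
time: 46.15
tool_pos: [0.4567, 0.1825, 0.1385]
orientation: [-2.219, -2.223, 0.001]
force: [-0.1, -0.2, -0.1]
gripper_width: 0.0001
grip_force: 0.0
```

Emit:
arm_command(
  series=[
    [0, 0, 0, 0],
    [0, 0, 0, 0],
    [0, 0, 0, 0],
    [0, 0, 0, 0],
    [0, 0, 0, 0],
  ],
  gripper=0.8,
)

```text
time: 46.78
tool_pos: [0.457, 0.1826, 0.1388]
orientation: [2.219, 2.224, 0.0]
force: [-0.5, -0.2, 0.5]
gripper_width: 0.0453
grip_force: 0.0
```

Emit:
arm_command(
  series=[
    [0, 0, -0.04, 0],
    [0, 0, -0.05, 0],
    [0, 0, -0.03, 0],
    [0, 0, 0, 0],
    [0, 0, 0, 0],
  ],
)

```text
time: 47.4
tool_pos: [0.4564, 0.1824, 0.2575]
orientation: [-2.219, -2.223, 0.002]
force: [-0.4, -0.2, -1.0]
gripper_width: 0.0745
grip_force: 0.0
```

Run:
```python
from h import *
p,h,s=pose()
lids('scene','s10.png',[.064,.09])
im=cv2.imread('pics/s10.png');cv2.imwrite('pics/c10.png',cv2.resize(im[235:445,330:530],None,fx=2.85,fy=2.85,interpolation=cv2.INTER_CUBIC))
i=imaging.camera_info('scene')
plan([[.519,.455,.22,0]])
im,i=snap('wrist','w10.png')
```

```text
scene [202 222  22  17 279] [array([ 0.6241, -0.3019]), array([ 0.6381, -0.2814])]
scene [416 297  26  21 417] [array([0.4636, 0.3061]), array([0.4817, 0.3112])]
scene [399 316  27  23 470] [array([0.5391, 0.3047]), array([0.5552, 0.3099])]
scene [382 337  27  24 514] [array([0.6149, 0.305 ]), array([0.6291, 0.3102])]
at [0.4561 0.1824 0.2571] 0.002
6 [[0.0454, 0.0106, 0.0062, 0.0003], [0.0454, 0.0106, 0.0062, 0.0003], [0.0454, 0.0105, 0.0062, 0.0003], [0.0454, 0.0105, 0.0062, 0.0003], [0.0454, 0.0105, 0.0062, 0.0003], [0.0454, 0.0105, 0.0062, 0.0003]]
```

View pics/c10.png

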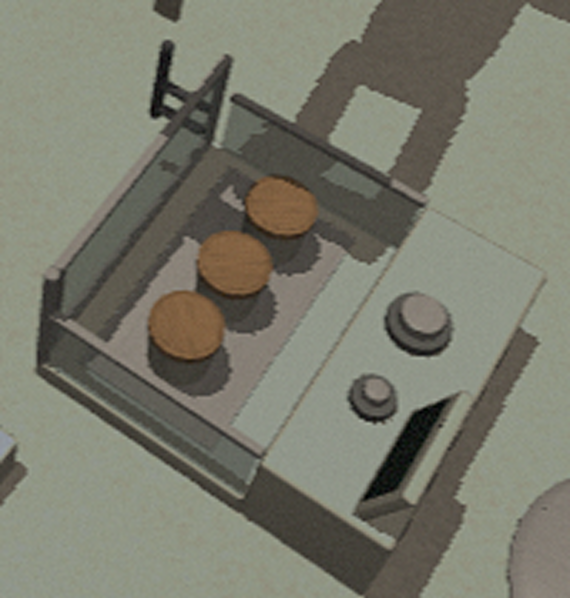

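View pics/w10.png

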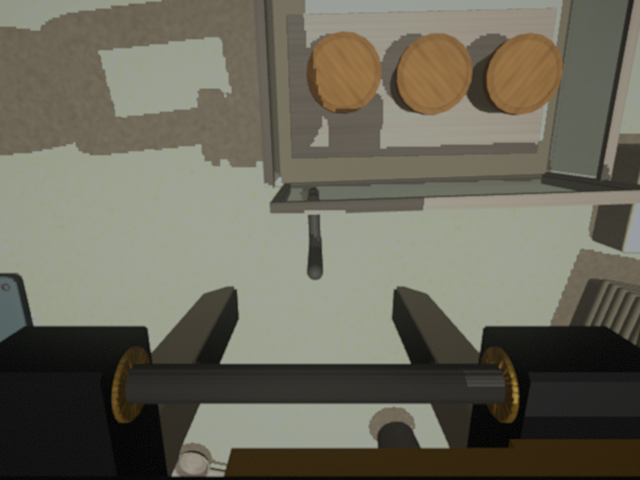

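The fingers slipped off the bar at the end, as the gripper closed to 0. The door looks nearly shut: its free end is at crop (228,60), and the handle at wrist (316,272). I'll measure the angle.

Run:
```python
from h import *
i=imaging.camera_info('wrist'); s=imaging.camera_info('scene')
A=lambda u,v,z:px2w(s,330+u/2.85-.3,235+v/2.85-.3,z)
H0=A(53,272,.161); 
for n,e in(('init',A(208,50,.161)),('now',A(228,60,.161)),('hous',None)):
    if e is not None: d=e-H0; print(n,np.arctan2(d[1],d[0])%(2*np.pi)-np.pi,np.hypot(*d[:2]))
d=A(427,207,.1)-A(265,465,.1);print('house line',np.arctan2(d[1],d[0])%(2*np.pi)-np.pi)
print('handle wrist',px2w(i,316,272,.175),'scene',A(167,45,.175))
# wrist: door top lower edge and scale front base edge
f=lambda a,b,z:(lambda d:np.arctan2(d[1],d[0]))(px2w(i,*b,z)-px2w(i,*a,z))
print('door',f((280,210),(600,204),.161),'base front edge',f((290,185),(545,181),.03),'pan edge', f((300,158),(538,149),.03))
```

```text
init 0.10279357033291303 0.2656365965076548
now 0.02898177593047624 0.2657429159632358
house line 0.0380199397928469
handle wrist [0.45628082 0.1690259  0.175     ] scene [0.45883519 0.16730061 0.175     ]
door 0.023005147118833492 base front edge 0.01937566635987001 pan edge 0.04035841123727333
```

The angle is within noise of shut, so I'll make sure by pushing the bar with closed fingers from the front.

Emit:
arm_command(
  series=[
    [-0.05, 0.001, 0, 0],
    [0, 0, 0, 0],
    [0, 0, 0, 0],
    [0, 0, 0, 0],
    [0, 0, 0.04, 0],
    [0, 0, 0.04, 0],
    [0, 0, 0.034, 0],
    [0, 0, 0, 0],
    [0, 0, 0, 0],
    [0, 0, 0, 0],
  ],
  gripper=0,
)

```text
time: 48.75
tool_pos: [0.4593, 0.1328, 0.1464]
orientation: [2.217, 2.223, 0.004]
force: [0.6, 0.7, 0.4]
gripper_width: 0.0009
grip_force: 0.0
```

Emit:
arm_command(
  series=[
    [0.01, 0, 0, 0],
    [0.007, 0, 0, 0],
    [0.003, 0, 0, 0],
    [0.003, 0, 0, 0],
    [0, 0, 0, 0],
    [0, 0, 0, 0],
  ],
)

```text
time: 49.5
tool_pos: [0.458, 0.1552, 0.1448]
orientation: [2.219, 2.223, -0.001]
force: [-0.6, -3.2, 2.4]
gripper_width: 0.0001
grip_force: 1.4
```

Emit:
arm_command(
  series=[
    [0.003, 0, 0, 0],
    [0.003, 0, 0, 0],
    [0, 0, 0, 0],
    [0, 0, 0, 0],
  ],
)

```text
time: 50.0
tool_pos: [0.4579, 0.1556, 0.1449]
orientation: [2.214, 2.22, -0.013]
force: [-2.2, -24.2, 6.2]
gripper_width: 0.0007
grip_force: 12.3
```

Emit:
arm_command(
  series=[
    [0.003, 0, 0, 0],
    [0.003, 0, 0, 0],
    [0, 0, 0, 0],
    [0, 0, 0, 0],
  ],
)

```text
time: 50.5
tool_pos: [0.4579, 0.156, 0.1449]
orientation: [2.208, 2.216, -0.026]
force: [-2.2, -45.6, 8.4]
gripper_width: 0.0005
grip_force: 23.1
```

The bar is hard against the stop (45 N with no motion), so the door is shut. Backing off and going to the button.

Emit:
arm_command(
  series=[
    [-0.015, 0, 0, 0],
    [-0.015, 0, 0, 0],
    [0, 0, -0.05, 0],
    [0, 0, -0.05, 0],
    [0, 0, -0.02, 0],
    [0, 0, 0, 0],
  ],
)

```text
time: 51.25
tool_pos: [0.4591, 0.1379, 0.2663]
orientation: [2.217, 2.223, 0.006]
force: [-1.6, -0.3, -0.5]
gripper_width: 0.0006
grip_force: 0.0
```

Emit:
arm_command(
  series=[
    [0.05, 0.01, 0, 0],
    [0.05, 0.01, 0, 0],
    [0.05, 0.01, 0, 0],
    [0.05, 0.01, 0, 0],
    [0.05, 0.01, 0, 0],
    [0.055, 0.012, 0, 0],
    [0, 0, 0, 0],
    [0, 0, 0, 0],
  ],
)

```text
time: 52.25
tool_pos: [0.5187, 0.4422, 0.2625]
orientation: [-2.218, -2.224, 0.006]
force: [0.1, 0.3, -0.2]
gripper_width: 0.0007
grip_force: 0.0
```

Run:
```python
from h import *
p,h,s=pose();print(p,h,s['force'])
im,i=snap('wrist','w11.png');print(w2px(i,[.519,.456,.122]))
s=imaging.camera_info('scene')
lids('scene','s11.png',[.09])
for k in((167,45,.175),): print()
```

```text
[0.51873519 0.44222937 0.26249849] 0.002786671723054465 [ 0.10335785  0.28245378 -0.1536327 ]
[316.2678982  216.94752098]
scene [202 222  22  17 281] [array([ 0.638 , -0.2816])]
scene [416 297  25  21 414] [array([0.4817, 0.311 ])]
scene [399 316  27  23 469] [array([0.5553, 0.3099])]
scene [382 337  27  24 514] [array([0.6292, 0.3102])]
```

View pics/w11.png

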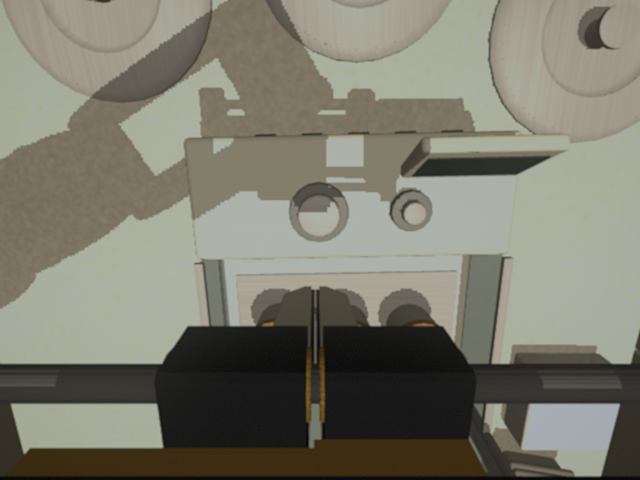

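The wide button's top is at (320,215), about (0.520, 0.457) and within 1–2 mm of the prediction. Pressing.

Emit:
arm_command(
  series=[
    [0.015, 0.0015, 0.04, 0],
    [0, 0, 0.05, 0],
    [0, 0, 0.03, 0],
    [0, 0, 0.008, 0],
    [0, 0, 0, 0],
    [0, 0, 0, 0],
  ],
)

```text
time: 53.1
tool_pos: [0.5221, 0.458, 0.1391]
orientation: [2.219, 2.223, 0.006]
force: [0.0, -0.4, -0.3]
gripper_width: 0.0004
grip_force: 0.0
```

Emit:
arm_command(
  series=[
    [0, 0, 0.004, 0],
    [0, 0, 0.004, 0],
    [0, 0, 0.004, 0],
    [0, 0, 0.004, 0],
    [0, 0, 0.003, 0],
    [0, 0, 0.003, 0],
    [0, 0, 0, 0],
    [0, 0, 0, 0],
  ],
)

```text
time: 54.1
tool_pos: [0.5209, 0.4577, 0.1163]
orientation: [2.219, 2.224, 0.001]
force: [-3.4, -1.1, 10.0]
gripper_width: 0.0001
grip_force: 4.6
```

Emit:
arm_command(
  series=[
    [0, 0, 0.003, 0],
    [0, 0, 0.002, 0],
    [0, 0, 0, 0],
    [0, 0, 0, 0],
    [0, 0, 0, 0],
  ],
)

```text
time: 54.72
tool_pos: [0.5211, 0.4578, 0.1159]
orientation: [2.218, 2.223, 0.006]
force: [-9.9, -6.9, 29.6]
gripper_width: 0.0004
grip_force: 14.7
```

Emit:
arm_command(
  series=[
    [0, 0, -0.02, 0],
    [0, 0, -0.05, 0],
    [0, 0, -0.05, 0],
    [0, 0, -0.05, 0],
    [0, 0, 0, 0],
    [0, 0, 0, 0],
    [0, 0, 0, 0],
  ],
)

```text
time: 55.6
tool_pos: [0.5203, 0.4572, 0.2773]
orientation: [-2.219, -2.223, 0.006]
force: [0.3, -0.5, -0.2]
gripper_width: 0.0002
grip_force: 0.0
```

Run:
```python
from h import *
lids('scene','s12.png',[.064,.09])
im=cv2.imread('pics/s12.png');cv2.imwrite('pics/c12.png',cv2.resize(im[130:440,190:530],None,fx=1.9,fy=1.9,interpolation=cv2.INTER_CUBIC))
```

```text
scene [202 222  22  17 279] [array([ 0.624 , -0.3021]), array([ 0.638 , -0.2816])]
scene [416 297  25  21 415] [array([0.4636, 0.3057]), array([0.4817, 0.3109])]
scene [399 316  27  23 467] [array([0.5392, 0.3047]), array([0.5553, 0.31  ])]
scene [382 337  27  24 513] [array([0.6149, 0.3049]), array([0.6291, 0.3101])]
```

View pics/c12.png

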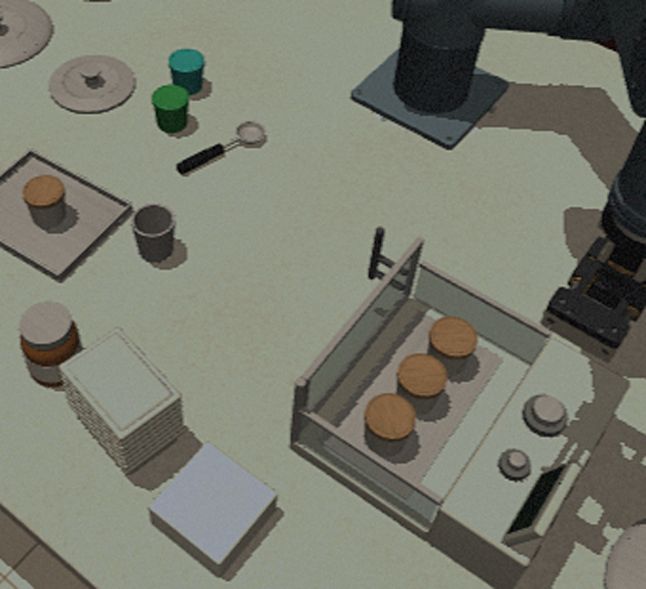

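The button hit its hard stop (30 N, no further travel) and is up again. The door is shut, three tubs stand on the pan, the weighed one is in the tray, and the bystanders are where they were.

```bash
python3 -c "
from station import arm;print(arm.hand_in())"
```

```text
the job is handed in; nothing more can be done
None
```

The job is handed in with no verdict returned: the door was opened wide and later shut, the weighed tub stands in the tray, all three waiting tubs stand upright on the pan, and the wide button was pressed to its stop and sprang back.

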